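# Match a guard hinge leaf to its indexed jamb and hold it for the pin

## Robot

A 6-joint arm with a two-finger parallel gripper is mounted at the origin on the work surface. World frame = base frame: x ahead of the robot, y to its left, z up, the work surface at z = 0. Lengths are in m, angles in rad, forces in N, time in s.
With the tool pointing down it reaches from about 0.35 to 0.775 m from the base axis. Payload 5.5 kg.
Tool frame: the origin (TCP) lies at the very end of the fingers, on their centre line; the grasp point (between the pads) lies 19 mm behind it; z points along the fingers, x is the direction in which the jaws open and shut, and the axes are right-handed (so a half turn about z gives the same grasp; the last joint's range is limited). The gripper opens to 85 mm and grips with 20 to 120 N. Pads are 22 mm wide; open, the fingers measure 114 mm over their backs; the gripper's body (76 mm by 85 mm) begins 54 mm behind the grasp point. The pads swing forward as they close: fully open they stand 13 mm farther back than shut.
Start: joints at [-1.332, 0.313, 0.046, 1.304, 0, 1.431], TCP at [0.213, -0.534, 0.231] pointing down, gripper open.
Joint ranges: [-2.76, 2.76], [-0.86, 1.69], [-1.03, 1.26], [-2.2, 2.34], [-1.47, 1.5], [-3.14, 3.14]. Speed limits (rad/s): [2.57, 2.57, 3.14, 3.14, 3.14, 3.14].

## Interface

Orientations are given as a unit quaternion [w, x, y, z].
In Python, from workcell import env gives the robot as it stands.
- The arm moves only by the shell command python3 -m inch 'ROWS' [FORCE]. ROWS is JSON, a list of rows, each a list of 7 numbers: the turn, a rotation vector about the tool's x, y, z each as a share of 8 degrees, from -1 to 1, then the shift along the tool's x, y, z each as a share of 0.05 m, from -1 to 1, then the closure, from 0 (fully open) to 1 (shut). A call has 1 to 12 rows; each row shifts and turns the commanded pose from where the row before left it, along the tool's axes as they then stand; what a row does not reach is not made up. A row lasts 1/10 s, in which the tool goes at most 50 mm and 8.59 degrees, less where a joint would pass 70% of its speed; a pose out of reach is approached as far as the arm can. A call with a number of a shift or a turn outside -1 to 1 is refused whole. A call with a gripper value outside its range is refused whole. The fingers move at their own pace and stop on an object; FORCE is the grip in N (left out, the last holds). Time passes only in rows, so rows that do not move let the fingers close. It gives the time, the measured TCP pose, the force and the opening at its end, in the units of the state.
- env.get_state(): the state, without advancing time (a new reading comes with each control period).
- env.read_camera(name): name is "scene" or "top" or "wrist"; returns the picture (480x640x3 uint8, red, green, blue); there is no depth.
- env.calibration(name): a dict with "fx", "fy", "cx", "cy" (pixels), "rvec" (rotation vector, rad) and "tvec" (3), from world to camera coordinates, as OpenCV has them; the wrist camera has in their place "hand_eye" (4x4, takes a point from camera to tool coordinates, whose origin is the TCP and whose axes are the tool frame's). Camera axes: x right, y down, z forward; pixel columns grow to the right and rows downward; lengths in m; the calibration is good to about 2 mm. A picture is of the moment at which its call begins: read the wrist's pose just before it. calibration takes no time and is no camera call.
- env.hand_in(): hands the job in, once; it reports no verdict.
The state is a dict: "clock": time; "joint_pos": joint angles; "qvel": joint speeds; "tau": joint torques, N m; "tcp_pos": TCP position; "orientation": TCP orientation; "wrist_force": force on the tool from outside, world axes, zero at the start; "ft_torque": the same for the moment, N m; "finger_gap": finger opening in m.
Only numpy, scipy, OpenCV 4.12 (cv2) and the standard library are available. Lean on these libraries where they do the work, as an engineer would, in place of code of your own. Each camera call takes 0.05 s, during which the arm holds its last target.

## Task

Turn the fixture's head by its grip bar until the pointer reads zero. Then pick up the loose hinge leaf with the short barrel, bring its knuckle into the gap between the two fixed knuckles so that all the holes line up for the pin, with the pointer still on zero, and finish while holding it still there in the gripper, clear of the fixture and carried by nothing else. Leave the wider leaf, the pin and the other things on the bench where they are.

Things in the scene. Friction and masses are not known exactly. Their poses are not given: they have to be found in the camera images.
- fixture: fixed indexing fixture: dark dial disc 166 mm across, 25 mm high, white marks 10 degrees apart, the zero mark (long, broad) at its own +x side. Origin: centre of its underside, on the turning axis. The head on it carries a grey jamb block (66 mm in x, 92 in y), the fixed hinge leaf on top (upper face 68 mm above the bench) and a black grip bar in the middle
- head (a joint): angle of the turning head about the vertical axis through the fixture's origin, rad: 0 when its brass pointer stands at the zero mark, growing counter-clockwise seen from above; travel -0.5 to 1.6. Smooth, holds where it is left (friction about 0.15 N m, so a few newtons on the knuckles turn it)
- grip_bar (a point): centre of the grip of the head's black bar, on the turning axis, 96 mm above the bench. The bar is 50 mm long along this point's x, 14 mm wide along its y, its top 108 mm and its underside 76 mm above the bench, and it turns with the head
- gap (a point): middle of the gap between the head's two fixed knuckles, on their hole axis, 48 mm from the turning axis, 75 mm above the bench. Turns with the head: y along the holes, x towards the grip bar, z up. Knuckles: steel barrels 30 mm across, 24 mm long, 18 mm holes. Gap 44 mm along y, open above, below and to -x; towards +x the jamb's edge (68 mm high) is 18 mm away
- leaf_stub (a point): loose hinge leaf to fit (short barrel), flat on the bench, 0.25-0.5 kg: steel plate 87 x 38 x 8 mm with the barrel along its +x edge and an aluminium stub on it to grasp: 45 mm in x, 32 in y, from 8 to 48 mm above the leaf's underside. Point: the stub's centre, 28 mm above the underside. x towards the barrel, y along it, z up
- leaf_knuckle (a point): centre of the loose leaf's knuckle, on its hole axis: a barrel 30 mm across, 38 mm long along y, with an 18 mm hole. It lies 60 mm along x and 13 mm below the centre of the stub (15 mm above the leaf's underside). Same axes as the stub
- wide_leaf_stub (a point): a second loose hinge leaf, same plate and stub as the leaf to fit but with a wider plate and barrel (60 mm long), too long for the gap. Point: centre of its aluminium stub
- pin_mid (a point): loose hinge pin lying on the bench, plain steel rod 8 mm thick, 104 mm long. Point: mid-length
- filter_mid (a point): pleated dark filter cartridge standing on end, 62 mm across, 76 mm high. Point: its centre
- canister_mid (a point): empty black canister, open at the top, 76 mm across, 70 mm high. Point: its centre
- jaw_mid (a point): stepped steel chuck jaw, 60 x 22 x 42 mm. Point: 15 mm above its underside
- bolt_mid (a point): hexagon bolt standing on its head, 36 mm across, 42 mm high. Point: its centre
- chuck_key_mid (a point): T-shaped chuck key lying flat, 92 x 110 x 14 mm. Point: on its shank, near mid-length
- leaf: the same loose leaf; origin on its underside, 18 mm along x from below the stub's centre (42 mm short of the knuckle's axis)
Mind the look-alikes: they are no part of the job. What is shaped like the leaf but green is not meant.

How it is judged:
By the outcome, as a careful person would: the job done as asked, in the order asked, and still so for the second after the job is handed in, while the arm keeps its last pose, push and grip.
It also fails if it takes over 64 s, if anything falls off the work surface, if the arm or the gripper's body presses on something with over 40 N, if the wrist force passes 120 N, or if a joint passes its speed limit or range.

## Working session

There is one attempt and no reset: what is moved stays moved. The work goes in short steps, Python scripts to look and compute and a shell command to move; the robot and the scene stay as the last step left them, time stands still between calls to the robot, and variables do not carry over. Pictures are saved under pics/ and viewed, and the job is handed in when it is done.

```bash
ls; mkdir -p pics; python3 - <<'E'
from workcell import env
import cv2
s=env.get_state(); print(s)
for n in ("scene","top","wrist"):
    c=env.calibration(n); print(n,c)
    cv2.imwrite(f"pics/a_{n}.png",env.read_camera(n)[:,:,::-1])
E
```

```text
pics
{'clock': 0.0, 'joint_pos': array([-1.33162971e+00,  3.14041204e-01,  4.49790231e-02,  1.30358560e+00,
        1.61312031e-05,  1.43120585e+00]), 'qvel': array([-0.00048866,  0.00097727,  0.00076571,  0.0001406 , -0.00066716,
       -0.00020593]), 'tau': array([-2.08617882e-05, -4.80629468e+01,  2.98530793e+01,  1.95991178e-02,
       -3.57660099e-05,  1.30062936e-06]), 'tcp_pos': array([ 0.2124955 , -0.53375194,  0.23038567]), 'orientation': array([-6.27179572e-04,  8.27576208e-01, -5.61352619e-01, -6.80941640e-04]), 'wrist_force': array([ 0.23454122, -0.55454041, -0.38473792]), 'ft_torque': array([ 0.03864489, -0.06000677,  0.00570297]), 'finger_gap': 0.0855963910048492}
scene {'fx': 549.7571575732495, 'fy': 549.7571575732495, 'cx': 329.991450213526, 'cy': 242.52974835635905, 'rvec': array([ 2.00826155,  1.55294307, -0.55652797]), 'tvec': array([-0.13944647, -0.35903976,  1.5884943 ])}
top {'fx': 494.5063798316339, 'fy': 494.5063798316339, 'cx': 322.4750757769799, 'cy': 243.69160681485982, 'rvec': array([ 2.23305136, -2.18544394,  0.0698986 ]), 'tvec': array([-0.01347579,  0.54230774,  1.20257851])}
wrist {'fx': 350.327669579717, 'fy': 350.327669579717, 'cx': 318.29585930574564, 'cy': 251.81815325093822, 'hand_eye': array([[ 9.99999618e-01,  3.64113187e-04, -7.95190689e-04,
        -4.16578249e-04],
       [-1.20389579e-04,  9.57868963e-01,  2.87205561e-01,
        -7.13605191e-02],
       [ 8.66263814e-04, -2.87205356e-01,  9.57868641e-01,
        -1.42887584e-01],
       [ 0.00000000e+00,  0.00000000e+00,  0.00000000e+00,
         1.00000000e+00]])}
```

View pics/a_scene.png

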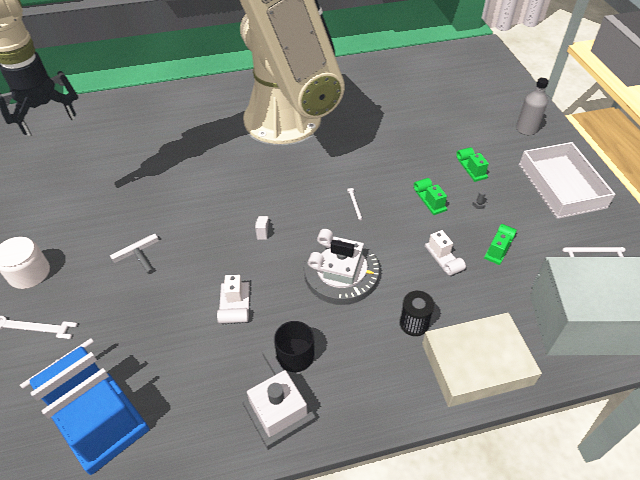

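View pics/a_top.png

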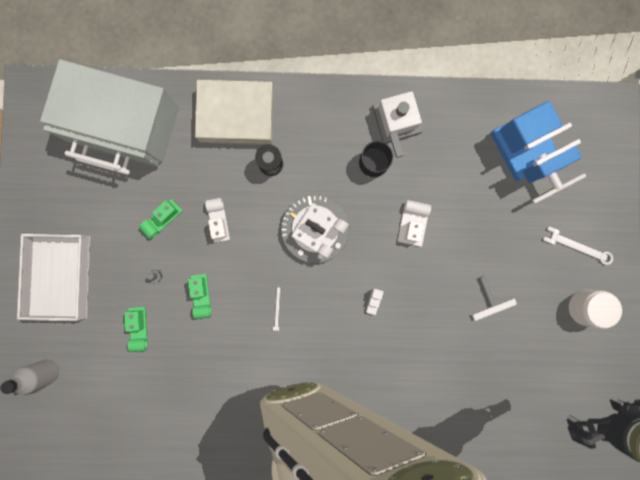

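View pics/a_wrist.png

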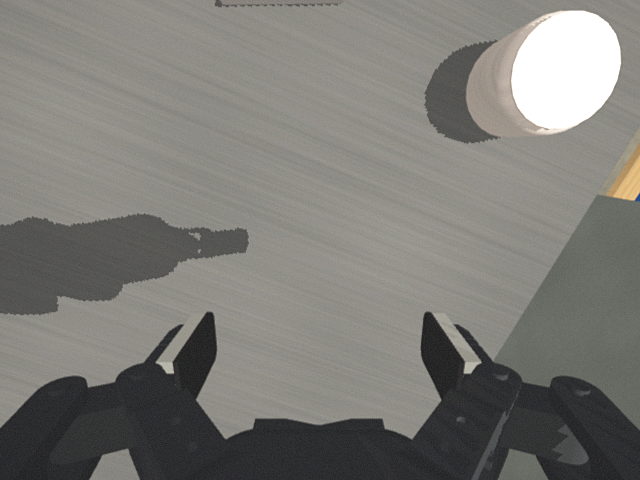

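The scene and top pictures show the fixture near top-view (315,230). The short-barrel leaf is probably the white one at (216,220), and the one at (415,222) has the wider barrel. Next I'll enlarge both and measure them.

```bash
cat > h.py <<'E'
import numpy as np, cv2
from workcell import env
from scipy.spatial.transform import Rotation as R
def cam(name,st=None):
    c=env.calibration(name)
    K=np.array([[c['fx'],0,c['cx']],[0,c['fy'],c['cy']],[0,0,1]])
    if 'rvec' in c:
        Rm=cv2.Rodrigues(np.array(c['rvec']))[0]; t=np.array(c['tvec'])
        return K,Rm,t
    q=st['orientation']; Rt=R.from_quat([q[1],q[2],q[3],q[0]]).as_matrix()
    H=np.array(c['hand_eye']); Rw=Rt@H[:3,:3]; p=Rt@H[:3,3]+st['tcp_pos']
    return K,Rw.T,-Rw.T@p
def cast(C,uv,z):
    K,Rm,t=C; o=-Rm.T@t; d=Rm.T@np.linalg.inv(K)@np.array([uv[0],uv[1],1.])
    return o+d*(z-o[2])/d[2]
def proj(C,P):
    K,Rm,t=C; q=K@(Rm@np.array(P)+t); return q[:2]/q[2]
E
python3 - <<'E'
import cv2
from h import *
a=cv2.imread('pics/a_top.png')
l=cv2.resize(a[190:255,195:250],None,fx=6,fy=6,interpolation=cv2.INTER_CUBIC)
f=cv2.resize(a[185:275,270:360],None,fx=6.5,fy=6.5,interpolation=cv2.INTER_CUBIC)
cv2.imwrite('pics/z_l.png',l);cv2.imwrite('pics/z_f.png',f)
s=cv2.imread('pics/a_scene.png')
cv2.imwrite('pics/z_s.png',cv2.resize(s[220:310,290:480],None,fx=4.2,fy=4.2,interpolation=cv2.INTER_CUBIC))
C=cam('top')
for n,uv,z in [('fix',(315,230),.025),('leafstub',(218,230),.048),('leafbar',(213,205),.03),('wstub',(412,230),.048),('wbar',(418,208),.03)]: print(n,cast(C,uv,z))
E
```

```text
fix [0.57480745 0.01734726 0.025     ]
leafstub [0.56798215 0.24771801 0.048     ]
leafbar [0.62940588 0.2650201  0.03      ]
wstub [ 0.57841715 -0.21471245  0.048     ]
wbar [ 0.63380721 -0.23229015  0.03      ]
```

View pics/z_f.png

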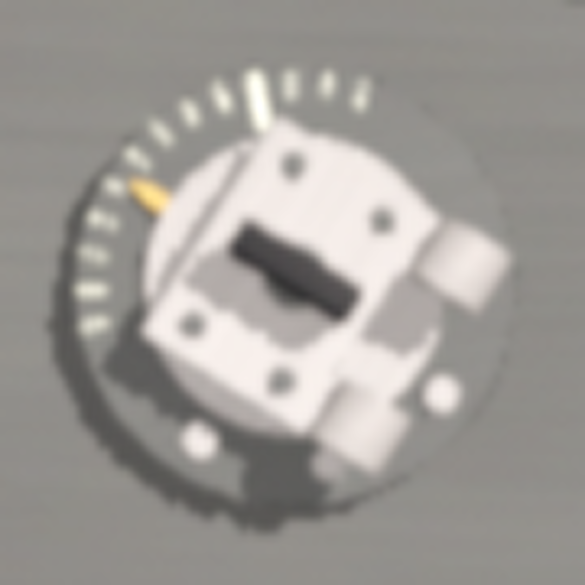

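View pics/z_l.png

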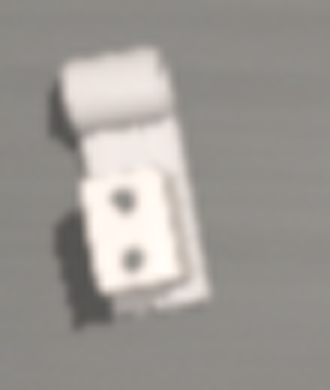

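View pics/z_s.png

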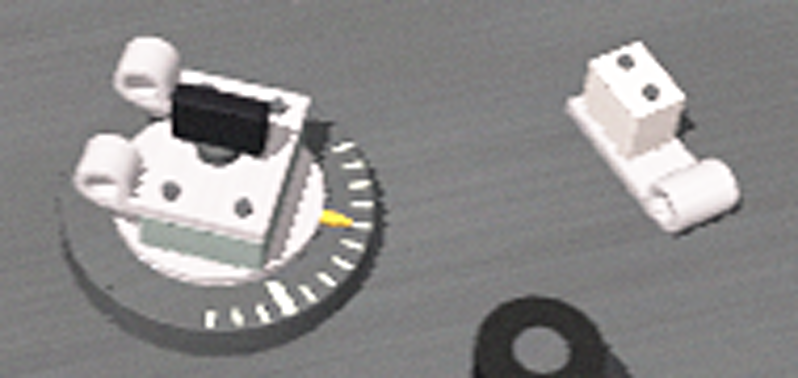

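The top view shows the pointer about 46° counter-clockwise of the zero mark, with the short leaf on the left (+y). I'll move over the fixture, then turn the tool to suit the bar.

```bash
python3 -m inch '[[0,0,0,-0.54,-0.773,0,0],[0,0,0,-0.54,-0.773,0,0],[0,0,0,-0.54,-0.773,0,0],[0,0,0,-0.54,-0.773,0,0],[0,0,0,-0.54,-0.773,0,0],[0,0,0,-0.54,-0.773,0,0],[0,0,0,-0.54,-0.773,0,0]]'
python3 -m inch '[[0,0,0,-0.54,-0.773,0,0],[0,0,0,-0.54,-0.773,0,0],[0,0,0,-0.54,-0.773,0,0],[0,0,0,-0.54,-0.773,0,0],[0,0,0,-0.54,-0.773,0,0],[0,0,0,-0.54,-0.773,0,0],[0,0,0,-0.54,-0.773,0,0]]'
python3 -m inch '[[0,0,-1,0,0,0,0],[0,0,-1,0,0,0,0],[0,0,-1,0,0,0,0],[0,0,-1,0,0,0,0],[0,0,-1,0,0,0,0],[0,0,-1,0,0,0,0],[0,0,-1,0,0,0,0],[0,0,-1,0,0,0,0],[0,0,-1,0,0,0,0],[0,0,-1,0,0,0,0],[0,0,-1,0,0,0,0],[0,0,-1,0,0,0,0]]'
python3 -m inch '[[0,0,-1,0,0,0,0],[0,0,-1,0,0,0,0],[0,0,-1,0,0,0,0],[0,0,-1,0,0,0,0],[0,0,-1,0,0,0,0],[0,0,-1,0,0,0,0],[0,0,-1,0,0,0,0],[0,0,-1,0,0,0,0],[0,0,-1,0,0,0,0],[0,0,-1,0,0,0,0],[0,0,-1,0,0,0,0],[0,0,-1,0,0,0,0]]'
python3 -m inch '[[0,0,-1,0,0,0,0],[0,0,-1,0,0,0,0],[0,0,-1,0,0,0,0],[0,0,0,0,0,0,0]]'
python3 - <<'E'
from h import *
import pickle
s=env.get_state(); im=env.read_camera('wrist')[:,:,::-1]; print(s['joint_pos'],s['tcp_pos'],s['orientation'])
cv2.imwrite('pics/b_wrist.png',im); pickle.dump(s,open('b.pkl','wb'))
E
```

```text
clock: 0.85
tcp_pos: [0.3947, -0.2569, 0.2312]
orientation: [0.0, 0.827, -0.561, 0.0]
wrist_force: [0.3, -0.2, -0.4]
finger_gap: 0.0853
clock: 1.55
tcp_pos: [0.5762, 0.0189, 0.231]
orientation: [0.0, 0.828, -0.561, -0.0]
wrist_force: [0.3, -1.0, 0.4]
finger_gap: 0.0855
clock: 2.75
tcp_pos: [0.5754, 0.017, 0.2309]
orientation: [-0.0, 0.97, 0.242, -0.0]
wrist_force: [0.6, -0.2, -0.2]
finger_gap: 0.0854
clock: 3.95
tcp_pos: [0.5754, 0.017, 0.2309]
orientation: [-0.0, 0.469, 0.883, -0.0]
wrist_force: [-0.1, 0.1, -0.2]
finger_gap: 0.0855
clock: 4.35
tcp_pos: [0.5754, 0.017, 0.2309]
orientation: [-0.0, 0.278, 0.961, -0.0]
wrist_force: [-0.2, 0.3, -0.0]
finger_gap: 0.0857
[-1.09789504e-01  3.15155165e-01  4.78349858e-02  1.30421464e+00
 -9.83684750e-05 -1.11722167e+00] [0.57536327 0.01703099 0.23091982] [-3.55389095e-04  2.77971794e-01  9.60589165e-01 -1.11617522e-04]
```

View pics/b_wrist.png

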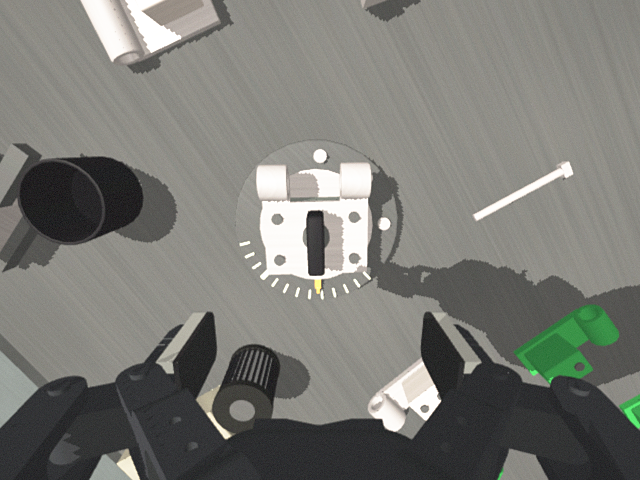

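The wrist view shows the dial centred near (318,222), the pointer tip at (318,288), the bar from (316,212) to (316,275), and the zero mark near (262,272). Next I'll measure from the marks.

```bash
cat > dial.py <<'E'
from h import *
from scipy.optimize import least_squares
def dial(im,C,c0,verbose=1,cfix=None):
    g=im.min(2); hsv=cv2.cvtColor(im,cv2.COLOR_BGR2HSV)
    m=(g>170).astype(np.uint8)
    n,l,st,ce=cv2.connectedComponentsWithStats(m)
    P=[]
    for i in range(1,n):
        p=cast(C,ce[i],.025); r=np.hypot(*(p[:2]-c0))
        if .06<r<.088 and 4<st[i,4]<200:
            ys,xs=np.where(l==i); 
            P.append((p[0],p[1],st[i,4],r))
    P=np.array(P)
    ym=cv2.inRange(hsv,(18,110,100),(35,255,255)); ys,xs=np.where(ym)
    Y=np.array([cast(C,(x,y),.03)[:2] for x,y in zip(xs,ys)]); Y=Y[np.hypot(*(Y-c0).T)<.09]
    return P,Y
E
python3 - <<'E'
from dial import *
import pickle
s=pickle.load(open('b.pkl','rb')); im=cv2.imread('pics/b_wrist.png'); C=cam('wrist',s)
P,Y=dial(im,C,np.array([.575,.017]))
a=np.degrees(np.arctan2(P[:,1]-.017,P[:,0]-.575))
for p,t in sorted(zip(P.tolist(),a),key=lambda q:q[1]): print(np.round(p,4),round(t,1))
print(len(Y),Y.mean(0) if len(Y) else '')
cv2.imwrite('pics/b_z.png',cv2.resize(im[130:310,220:420],None,fx=3.3,fy=3.3,interpolation=cv2.INTER_CUBIC))
E
```

```text
[ 5.377e-01 -3.730e-02  1.530e+02  6.590e-02] -124.5
[ 6.498e-01 -5.000e-03  3.400e+01  7.800e-02] -16.4
[6.527e-01 8.100e-03 3.500e+01 7.820e-02] -6.5
[6.532e-01 2.120e-02 3.600e+01 7.830e-02] 3.1
[ 0.6477  0.0472 34.      0.0787] 22.6
[ 0.6414  0.0588 33.      0.0785] 32.2
[ 0.6336  0.0695 29.      0.0786] 41.9
[ 0.6238  0.0783 29.      0.0783] 51.5
[ 0.613   0.0863 25.      0.0791] 61.3
[ 0.6005  0.091  29.      0.0782] 71.0
[ 0.5874  0.0939 28.      0.0779] 80.8
[ 0.5742  0.0942 28.      0.0773] 90.6
[5.177e-01 5.400e-02 1.180e+02 6.820e-02] 147.2
40 [0.61013295 0.07373873]
```

View pics/b_z.png

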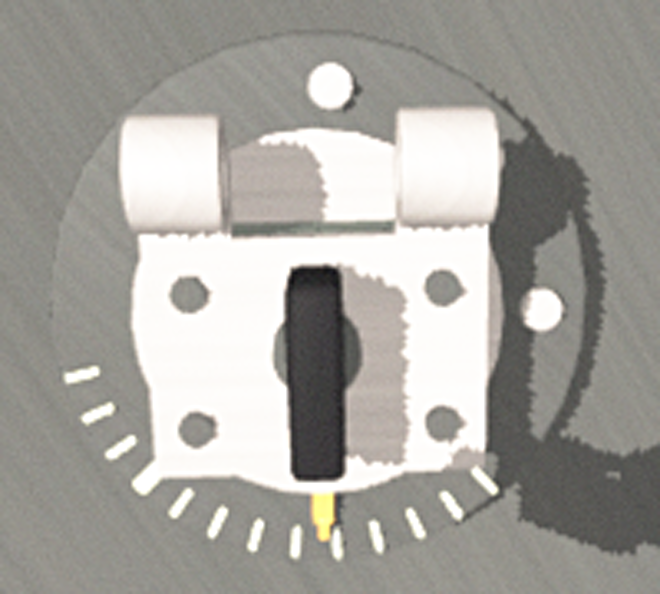

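```bash
python3 - <<'E'
from dial import *
import pickle
s=pickle.load(open('b.pkl','rb')); im=cv2.imread('pics/b_wrist.png'); C=cam('wrist',s)
P,Y=dial(im,C,np.array([.575,.017]))
P=P[(P[:,3]>.075)]; a=np.degrees(np.arctan2(P[:,1]-.017,P[:,0]-.575))
k=np.round((a-12.9)/9.75)
def f(x):
    th=x[3]+np.radians(10*k); return np.r_[P[:,0]-x[0]-x[2]*np.cos(th),P[:,1]-x[1]-x[2]*np.sin(th)]
r=least_squares(f,[.575,.017,.078,.2]); x=r.x; print(np.round(x,4),np.degrees(x[3]),np.abs(r.fun).max(),k)
c=x[:2]
v=Y.mean(0)-c; print('pointer yaw',np.degrees(np.arctan2(v[1],v[0])),'head',np.degrees(np.arctan2(v[1],v[0])-x[3]))
# bar: dark mask
g=im.max(2); m=(g<70).astype(np.uint8); m[:200]=0;m[285:]=0;m[:,:295]=0;m[:,335:]=0
cn=max(cv2.findContours(m,0,2)[0],key=cv2.contourArea); b=cv2.minAreaRect(cn); print('bar',b)
bx=cv2.boxPoints(b); e=np.array([cast(C,q,.108)[:2] for q in bx]); print(e, e.mean(0))
M=cv2.moments(cn)
# top view centre check: zoom pixel
E
```

```text
[0.5771 0.0183 0.0762 0.2129] 12.195961361315684 0.0005873374246505858 [-3. -2. -1.  1.  8.  2.  7.  3.  4.  6.  5.]
pointer yaw 59.21825619277645 head 47.02229483146077
bar ((315.5, 242.5), (63.0, 17.0), 90.0)
[[ 0.5667936  -0.00965491]
 [ 0.55578978 -0.00270363]
 [ 0.58300625  0.04084765]
 [ 0.59461633  0.03351041]] [0.57505149 0.01549988]
```

```bash
python3 -m inch '[[0,0,-0.1,0,0.04,0.7,0],[0,0,0,0,0,0.8,0],[0,0,0,0,0,0.8,0.3],[0,0,0,0,0,0.5,0.4],[0,0,0,0,0,0.24,0.4],[0,0,0,0,0,0,0.6],[0,0,0,0,0,0,1],[0,0,0,0,0,0,1],[0,0,0,0,0,0,1],[0,0,0,0,0,0,1]]' 40; python3 - <<'E'
from h import *
cv2.imwrite('pics/c_wrist.png',env.read_camera('wrist')[:,:,::-1]);s=env.get_state();print(s['joint_pos'],s['ft_torque'])
E
```

```text
clock: 5.4
tcp_pos: [0.5789, 0.0181, 0.0812]
orientation: [0.002, 0.272, 0.962, 0.0]
wrist_force: [3.7, -3.3, 2.3]
finger_gap: 0.0131
[-1.07080568e-01  4.03433145e-01 -2.04409453e-01  9.58123447e-01
 -6.02883607e-04 -1.12743950e+00] [-0.35736966 -0.38623147 -0.05457805]
```

View pics/c_wrist.png

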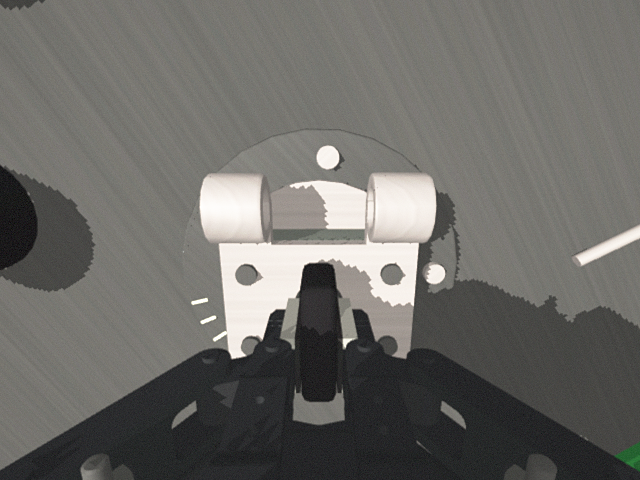

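The grip is on the bar, which appears at (320,330), and measures 13 mm. I'll turn the head about -46.2°.

```bash
python3 -m inch '[[0,0,0.4,0,0,0,1],[0,0,0.7,0,0,0,1],[0,0,0.8,0,0,0,1],[0,0,0.8,0,0,0,1],[0,0,0.8,0,0,0,1],[0,0,0.8,0,0,0,1],[0,0,0.8,0,0,0,1],[0,0,0.5,0,0,0,1],[0,0,0.17,0,0,0,1],[0,0,0,0,0,0,1],[0,0,0,0,0,0,1]]'; python3 - <<'E'
from h import *
cv2.imwrite('pics/d_wrist.png',env.read_camera('wrist')[:,:,::-1]);s=env.get_state();print(s['joint_pos'],s['ft_torque'],s['orientation'])
t=env.read_camera('top')[:,:,::-1];cv2.imwrite('pics/d_top.png',t);cv2.imwrite('pics/d_topz.png',cv2.resize(t[185:275,270:360],None,fx=6,fy=6,interpolation=cv2.INTER_CUBIC))
t=env.read_camera('scene')[:,:,::-1];cv2.imwrite('pics/d_sc.png',t);cv2.imwrite('pics/d_scz.png',cv2.resize(t[220:310,290:410],None,fx=6,fy=6,interpolation=cv2.INTER_CUBIC))
E
```

```text
clock: 6.55
tcp_pos: [0.5789, 0.0182, 0.0812]
orientation: [0.002, 0.627, 0.779, 0.001]
wrist_force: [3.6, -3.3, 4.3]
finger_gap: 0.0135
[-1.07006443e-01  4.03343206e-01 -2.04517476e-01  9.57977899e-01
 -5.74203584e-04 -3.21814430e-01] [-0.36392254 -0.48882229 -0.04190284] [0.00224081 0.62723068 0.77882953 0.00109818]
```

View pics/d_topz.png

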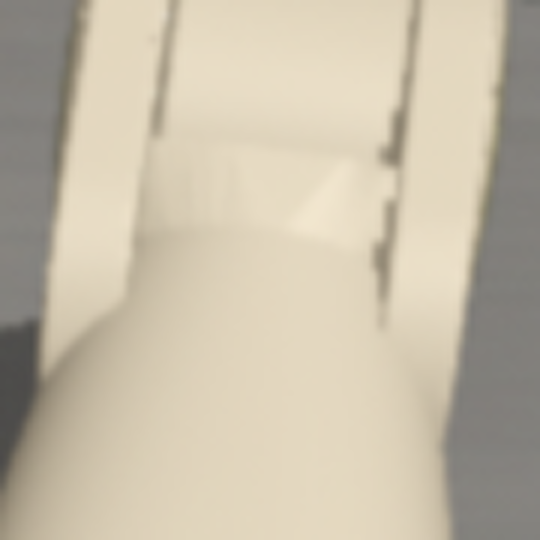

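View pics/d_scz.png

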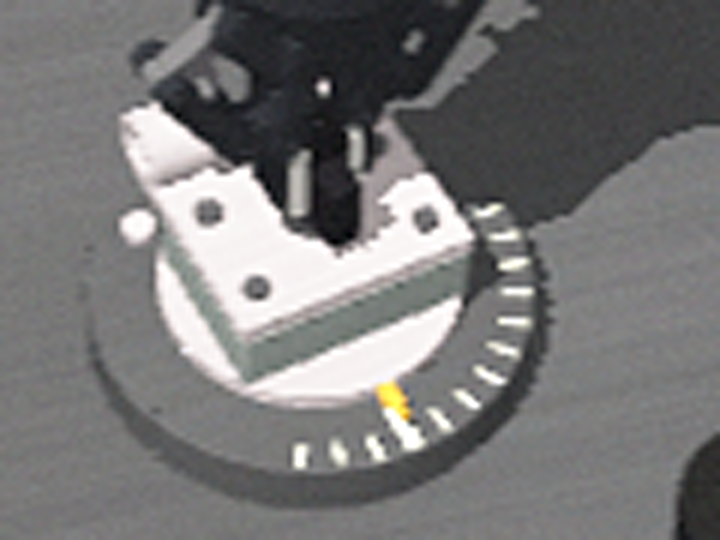

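The scene view shows the pointer on the broad zero mark at zoom (398,415). I'll release, rise and check precisely.

```bash
python3 -m inch '[[0,0,0,0,0,0,0.7],[0,0,0,0,0,0,0.4],[0,0,0,0,0,0,0.4],[0,0,0,0,0,-0.5,0.4],[0,0,0,0,0,-0.8,0.2],[0,0,0,0,0,-0.8,0],[0,0,0,0,0,-0.8,0],[0,0,0,0,0,-0.3,0],[0,0,0,0,0,0,0]]'; cat > look.py <<'E'
from dial import *
import sys,pickle
n=sys.argv[1]; s=env.get_state(); im=env.read_camera('wrist')[:,:,::-1].copy(); pickle.dump(s,open(n+'.pkl','wb'))
cv2.imwrite(f'pics/{n}.png',im); C=cam('wrist',s); print(s['tcp_pos'],s['orientation'])
P,Y=dial(im,C,np.array([.578,.018])); P=P[P[:,3]>.072]
a=np.degrees(np.arctan2(P[:,1]-.018,P[:,0]-.578)); k=np.round((a-12.2)/10)
def f(x):
    th=x[3]+np.radians(10*k); return np.r_[P[:,0]-x[0]-x[2]*np.cos(th),P[:,1]-x[1]-x[2]*np.sin(th)]
r=least_squares(f,[.577,.018,.076,.2],loss='soft_l1',f_scale=.0005);x=r.x
print(np.round(x,4),np.degrees(x[3]),np.abs(r.fun).max(),k)
v=Y.mean(0)-x[:2]; print('pointer yaw',np.degrees(np.arctan2(v[1],v[0])),len(Y),Y.mean(0))
cv2.imwrite(f'pics/{n}_z.png',cv2.resize(im[130:310,220:420],None,fx=3.3,fy=3.3,interpolation=cv2.INTER_CUBIC))
E
python3 look.py e
```

```text
clock: 7.6
tcp_pos: [0.5779, 0.0188, 0.2422]
orientation: [0.002, 0.627, 0.779, 0.001]
wrist_force: [-0.9, -0.3, -0.3]
finger_gap: 0.0855
[0.5779092  0.01882838 0.24217561] [0.00206366 0.62685717 0.77913022 0.00138895]
[0.5773 0.0184 0.0761 0.2114] 12.112311285147856 0.004090723414417283 [-18.   9.   8.   7.   6.   5.   4.  -3.   3.  -2.   2.   0.  -1.   1.]
pointer yaw 12.566858718041313 53 [0.63821024 0.03198497]
```

View pics/e_z.png

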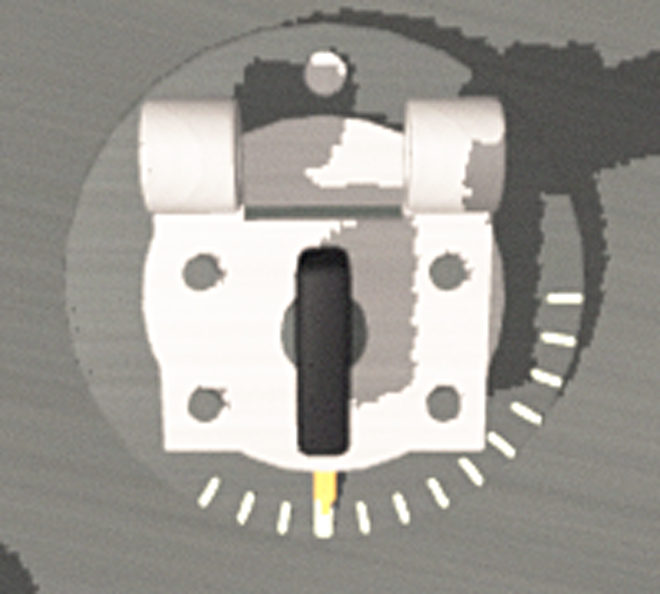

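View pics/e.png

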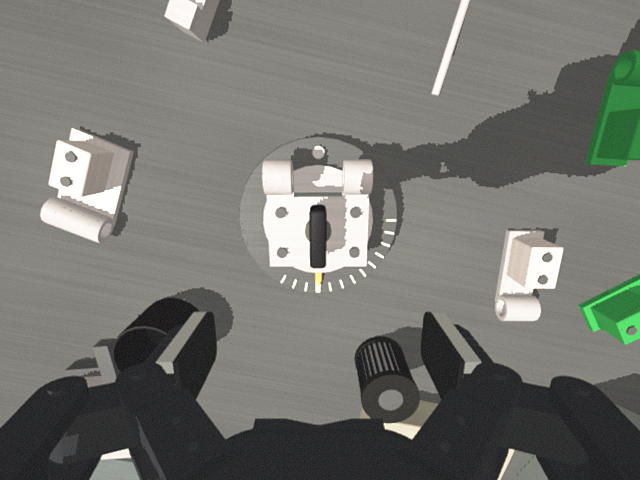

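The pointer is on zero to about ±0.5°. Next I'll move over the short leaf at (525,265) in that picture.

```bash
python3 -m inch '[[0,0,0,0.5,0.09,0,0],[0,0,0,0.8,0.14,0,0],[0,0,0,0.9,0.16,0,0],[0,0,0,0.9,0.16,0,0],[0,0,0,0.8,0.14,0,0],[0,0,0,0.6,0.1,0,0],[0,0,0,0,0,0,0],[0,0,0,0,0,0,0]]'; python3 - <<'E'
from h import *
import pickle
K,Rm,t=C=cam('wrist',pickle.load(open('e.pkl','rb')))
for q in [(292.7,177),(343.3,177),(318,177)]: print(cast(C,q,.075),cast(C,q,.085))
print(proj(C,[.5304,.0082,.075]))
s=env.get_state(); im=env.read_camera('wrist')[:,:,::-1]; pickle.dump(s,open('f.pkl','wb'));cv2.imwrite('pics/f.png',im);print(s['tcp_pos'],s['orientation'])
E
```

```text
clock: 8.45
tcp_pos: [0.5659, 0.2473, 0.2369]
orientation: [-0.001, 0.626, 0.78, -0.002]
wrist_force: [0.8, 0.2, 0.1]
finger_gap: 0.0854
[ 0.53475582 -0.01321435  0.075     ] [ 0.53375123 -0.01269507  0.085     ]
[0.52534762 0.02967601 0.075     ] [0.52464682 0.02881037 0.085     ]
[0.53005155 0.00823162 0.075     ] [0.52919886 0.00805841 0.085     ]
[317.87852619 177.39147451]
[0.56591905 0.2472819  0.23692338] [-0.00094348  0.62629121  0.77958664 -0.0017592 ]
```

View pics/f.png

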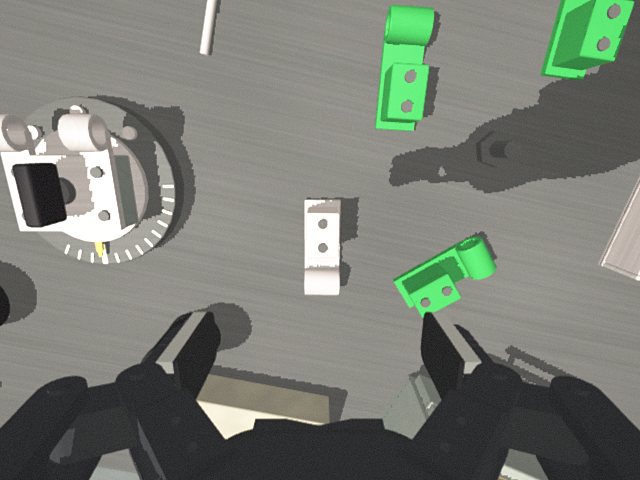

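The leaf is at (322,246), nearly aligned with the tool, with its barrel at the bottom (322,282) and the stub screw holes at (323,223) and (323,247).

```bash
python3 - <<'E'
from h import *
import pickle
s=pickle.load(open('f.pkl','rb')); C=cam('wrist',s); im=cv2.imread('pics/f.png')
sub=im[190:305,295:350]; g=cv2.cvtColor(sub,6)
cv2.imwrite('pics/f_z.png',cv2.resize(sub,None,fx=5,fy=5,interpolation=cv2.INTER_CUBIC))
w=(g>165).astype(np.uint8); cn=max(cv2.findContours(w,0,2)[0],key=cv2.contourArea)+np.array([[295,190]])
b=cv2.minAreaRect(cn); print('rect',b); print([np.round(cast(C,q,.008)[:2],4) for q in cv2.boxPoints(b)])
n,l,st,ce=cv2.connectedComponentsWithStats((g<130).astype(np.uint8))
H=[]
for i in range(1,n):
    if 20<st[i,4]<200:
        q=ce[i]+[295,190]; p=cast(C,q,.048); print(q,st[i,4],p); H.append(p)
E
```

```text
rect ((321.5, 247.5), (95.0, 35.0), 90.0)
[array([0.548 , 0.2281]), array([0.54  , 0.2644]), array([0.6462, 0.2897]), array([0.6549, 0.2504])]
```

View pics/f_z.png

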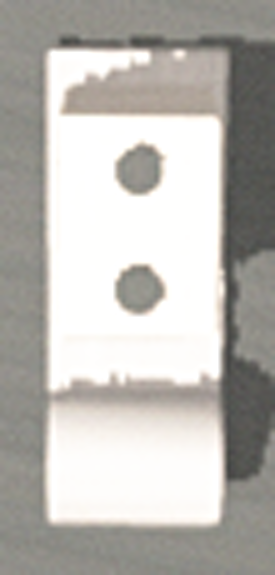

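```bash
python3 - <<'E'
from h import *
import pickle
s=pickle.load(open('f.pkl','rb')); C=cam('wrist',s)
Z=lambda x,y:(295+x/5-.4,190+y/5-.4)
a=cast(C,Z(139,169),.048);b=cast(C,Z(139,289),.048);m=(a+b)/2
print(a,b,m,np.degrees(np.arctan2(*(b-a)[1::-1])),np.linalg.norm(b-a))
for q in [(60,229),(222,229)]: print(cast(C,Z(*q),.048))
# barrel top line: left/right ends at z=.015..; 
l=cast(C,Z(48,460),.02);r=cast(C,Z(220,460),.02);print(l,r,np.linalg.norm(l-r),(l+r)/2)
q=s['orientation'];T=R.from_quat([q[1],q[2],q[3],q[0]]).as_matrix();print(T)
print('delta tool',T.T@(np.r_[m[:2],.048]-s['tcp_pos']))
K,Rm,t=cam('top');
E
```

```text
[0.56033537 0.25039838 0.048     ] [0.58383466 0.25566988 0.048     ] [0.57208501 0.25303413 0.048     ] 12.643628668464656 0.02408330218336596
[0.57528909 0.23796082 0.048     ]
[0.56847704 0.26881679 0.048     ]
[0.63396211 0.24672701 0.02      ] [0.6258061  0.28367633 0.02      ] 0.037838769247773095 [0.62988411 0.26520167 0.02      ]
[[-2.15516855e-01  9.76493207e-01 -3.67459849e-03]
 [ 9.76499846e-01  2.15512445e-01 -1.56110417e-03]
 [-7.32485907e-04 -3.92468912e-03 -9.99992030e-01]]
delta tool [0.00442657 0.00800216 0.18889024]
```

Barrel length measures 37.8 mm and leaf yaw 12.6°, so this is the leaf to fit. Descending to grasp across the stub's 32 mm, biased 6 mm towards the barrel.

```bash
python3 -m inch '[[0,0,-0.02,0.09,0.28,0.4,0.3],[0,0,0,0,0,0.8,0.3],[0,0,0,0,0,0.9,0.3],[0,0,0,0,0,0.9,0.35],[0,0,0,0,0,0.7,0.35],[0,0,0,0,0,0.4,0.35],[0,0,0,0,0,0.2,0.35],[0,0,0,0,0,0.08,0.35],[0,0,0,0,0,0,0.35]]'; python3 -c "
from h import *
cv2.imwrite('pics/g.png',env.read_camera('wrist')[:,:,::-1])"
```

```text
clock: 9.4
tcp_pos: [0.5803, 0.2536, 0.0206]
orientation: [0.0, 0.626, 0.78, 0.0]
wrist_force: [0.6, 0.0, 0.0]
finger_gap: 0.0556
```

View pics/g.png

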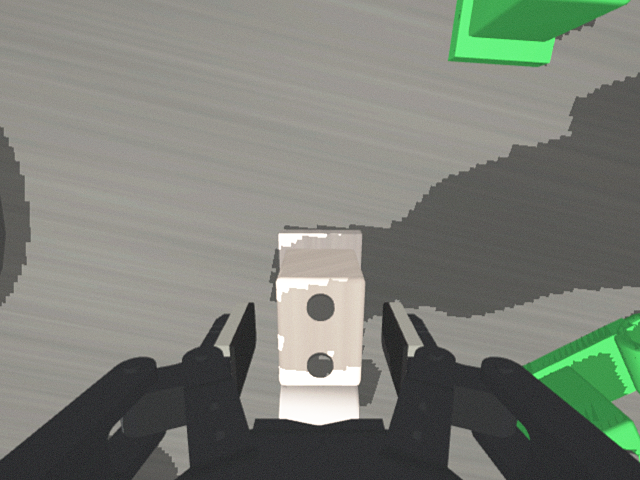

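The stub sits between the fingers: the stub spans columns 277 to 364 and the pads are at 250 and 388. I'll lower 7 mm, close and lift.

```bash
python3 -m inch '[[0,0,0,0,0,0.07,0.35],[0,0,0,0,0,0.07,0.35],[0,0,0,0,0,0,0.5],[0,0,0,0,0,0,0.7],[0,0,0,0,0,0,1],[0,0,0,0,0,0,1],[0,0,0,0,0,0,1]]' 100
python3 -m inch '[[0,0,0,0,0,0,1],[0,0,0,0,0,-0.1,1],[0,0,0,0,0,-0.3,1],[0,0,0,0,0,-0.6,1],[0,0,0,0,0,-0.9,1],[0,0,0,0,0,-0.9,1],[0,0,0,0,0,-0.4,1],[0,0,0,0,0,0,1],[0,0,0,0,0,0,1]]'
python3 - <<'E'
from h import *
import pickle
s=env.get_state(); im=env.read_camera('wrist')[:,:,::-1]; pickle.dump(s,open('k.pkl','wb'));cv2.imwrite('pics/k.png',im);print(s['tcp_pos'],s['orientation'],s['wrist_force'],s['ft_torque'])
cv2.imwrite('pics/k_sc.png',cv2.resize(env.read_camera('scene')[200:300,370:520,::-1],None,fx=5,fy=5))
E
```

```text
clock: 10.15
tcp_pos: [0.5801, 0.2544, 0.0137]
orientation: [0.0, 0.626, 0.78, 0.0]
wrist_force: [-1.1, -1.1, 3.6]
finger_gap: 0.0307
clock: 11.05
tcp_pos: [0.5792, 0.2542, 0.1719]
orientation: [-0.0, 0.626, 0.78, -0.001]
wrist_force: [0.6, 0.5, -5.1]
finger_gap: 0.031
[0.57924032 0.25420227 0.17190491] [-4.70646206e-04  6.25882035e-01  7.79917277e-01 -7.04994442e-04] [ 0.61824792  0.49675047 -5.05505026] [-0.04876755  0.09486876  0.02468844]
```

View pics/k.png

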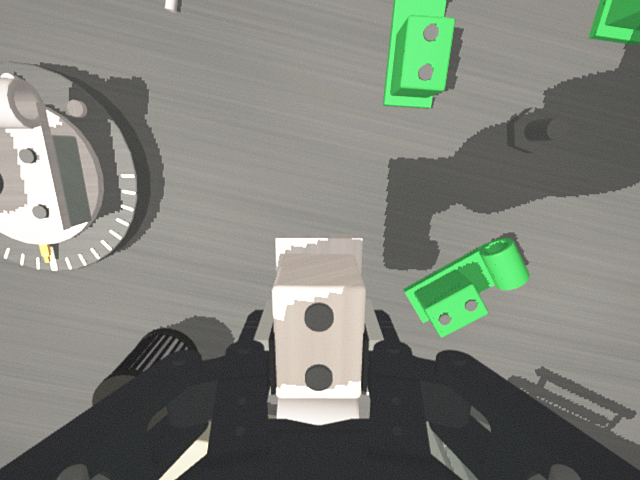

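View pics/k_sc.png

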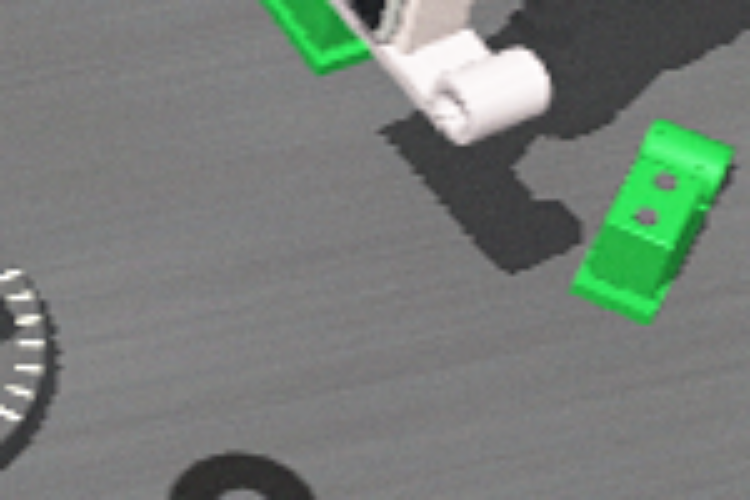

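The leaf is lifted, with gap 31 mm and load about 5 N. Next I'll check its pose in the hand.

```bash
python3 - <<'E'
from h import *
im=cv2.imread('pics/k.png'); c=env.calibration('wrist'); K=np.array([[c['fx'],0,c['cx']],[0,c['fy'],c['cy']],[0,0,1]]);H=np.array(c['hand_eye'])
Ct=(K,H[:3,:3].T,-H[:3,:3].T@H[:3,3])
sub=im[295:395,300:340]; g=cv2.cvtColor(sub,6); n,l,st,ce=cv2.connectedComponentsWithStats((g<100).astype(np.uint8))
for i in range(1,n):
    if st[i,4]>200:
        q=ce[i]+[300,295]; print(q,st[i,4],cast(Ct,q,-.0343))
for y in (-.0201,.0039): print(proj(Ct,[0,y,-.0343]))
# edges of stub top front (row~287) & plate back edge row 238
for q in [(319,287),(319,398)]: print(q,cast(Ct,q,-.0343))
print('plate rear', cast(Ct,(319,238),.0057))
E
```

```text
[318.48242812 316.72044728] 626 [ 0.00027529 -0.01935837 -0.0343    ]
[318.17798165 377.11559633] 545 [ 0.00017158  0.00487171 -0.0343    ]
[317.67852924 314.76113118]
[317.70398734 374.82186313]
(319, 287) [ 0.00044499 -0.03032976 -0.0343    ]
(319, 398) [ 0.00047612  0.01391993 -0.0343    ]
plate rear [ 0.00055563 -0.03686685  0.0057    ]
```

```bash
python3 -m inch '[[0,0,0,-0.287,-0.192,0,1],[0,0,0,-0.574,-0.384,0,1],[0,0,0,-0.689,-0.46,0,1],[0,0,0,-0.689,-0.46,0,1],[0,0,0,-0.689,-0.46,0,1],[0,0,0,-0.689,-0.46,0,1],[0,0,0,-0.574,-0.384,0,1],[0,0,0,-0.402,-0.268,0,1],[0,0,0,0,0,0,1],[0,0,0,0,0,0,1]]'
python3 - <<'E'
from h import *
import pickle
s=env.get_state(); im=env.read_camera('wrist')[:,:,::-1]; pickle.dump(s,open('m.pkl','wb'));cv2.imwrite('pics/m.png',im);print(s['tcp_pos'],s['orientation'],s['joint_pos'],s['wrist_force'])
S=env.read_camera('scene')[:,:,::-1].copy()
cv2.imwrite('pics/m_sc.png',cv2.resize(S[170:310,270:420],None,fx=4.2,fy=4.2,interpolation=cv2.INTER_CUBIC))
E
```

```text
clock: 12.15
tcp_pos: [0.4787, -0.0032, 0.1718]
orientation: [-0.001, 0.626, 0.779, -0.001]
wrist_force: [0.1, 1.1, -3.7]
finger_gap: 0.0305
[ 0.47874673 -0.00322389  0.17177586] [-1.33449042e-03  6.26492805e-01  7.79425880e-01 -5.31932212e-04] [-1.74844674e-01  1.58616428e-01 -3.03275990e-01  1.11175544e+00
  3.52226766e-04 -3.91549203e-01] [ 0.08785937  1.11892932 -3.70520443]
```

View pics/m.png

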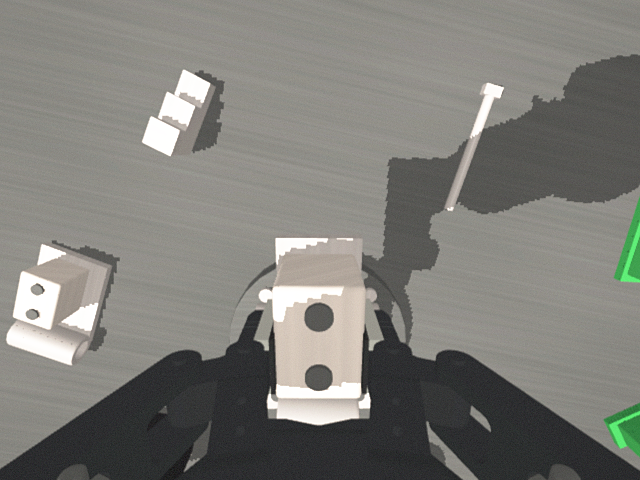

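View pics/m_sc.png

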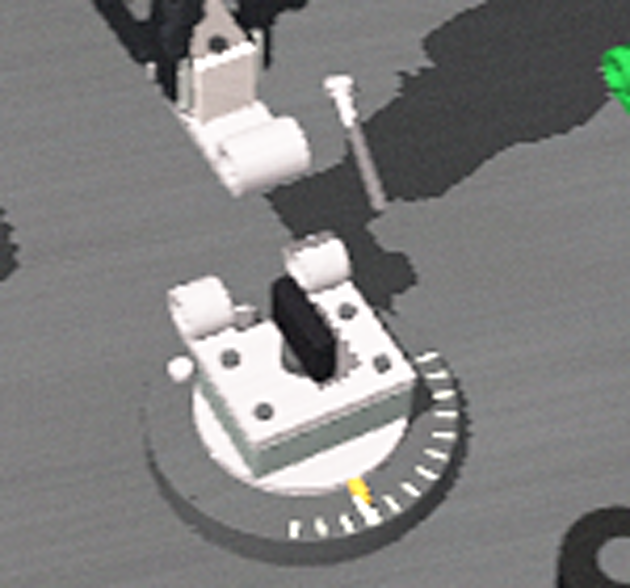

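```bash
cat > ov.py <<'E'
from h import *
import sys
def ov(src,out,s,box,f,kn=(.0002,.0523,-.0013)):
    C=cam('scene'); q=s['orientation'];T=R.from_quat([q[1],q[2],q[3],q[0]]).as_matrix()
    im=src[box[1]:box[3],box[0]:box[2]]; im=cv2.resize(im,None,fx=f,fy=f,interpolation=cv2.INTER_CUBIC)
    def circ(c,ax,up,col,r=.015):
        fw=np.cross(ax,up)
        P=[proj(C,c+r*(np.cos(a)*up+np.sin(a)*fw)) for a in np.linspace(0,2*np.pi,25)]
        P=((np.array(P)-box[:2]+.5)*f).astype(np.int32); cv2.polylines(im,[P],False,col,1)
    k=s['tcp_pos']+T@np.array(kn); print('knuckle',k)
    for e in(-.019,.019): circ(k+e*T[:,0],T[:,0],-T[:,2],(0,0,255))
    g=np.array([.5302,.0082,.075]); a=np.radians(102.4); ax=np.array([np.cos(a),np.sin(a),0])
    for e in(-.022,.022,.046,-.046): circ(g+e*ax,ax,np.array([0,0,1.]),(0,160,0))
    cv2.imwrite(out,im)
E
python3 - <<'E'
from ov import *
import pickle
S=env.read_camera('scene')[:,:,::-1].copy(); cv2.imwrite('pics/m_s.png',S)
ov(S,'pics/m_ov.png',env.get_state(),(295,185,375,265),7.4)
E
```

```text
knuckle [0.53069897 0.00929609 0.17377951]
```

View pics/m_ov.png

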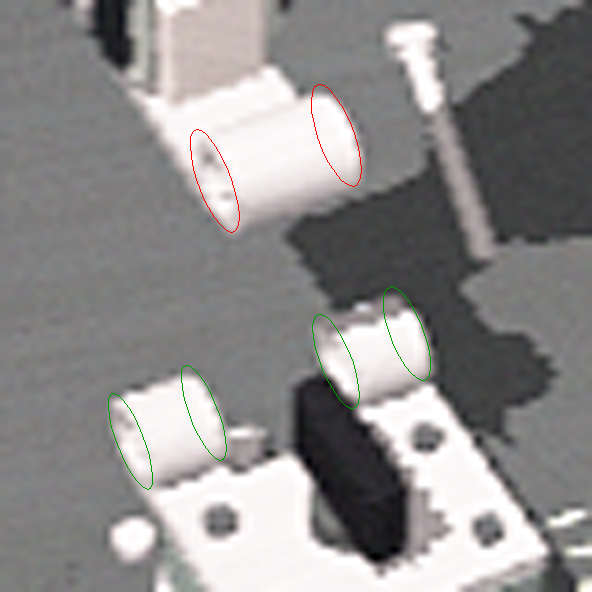

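The overlay fits the barrels: held one in red near (275,160), fixed ones in green near (165,425) and (370,345). I'll descend to just above the fixed knuckles.

```bash
python3 -m inch '[[0,0,0,-0.02,-0.014,0.2,1],[0,0,0,0,0,0.4,1],[0,0,0,0,0,0.4,1],[0,0,0,0,0,0.22,1],[0,0,0,0,0,0.1,1],[0,0,0,0,0,0,1],[0,0,0,0,0,0,1]]'
python3 - <<'E'
from ov import *
s=env.get_state();S=env.read_camera('scene')[:,:,::-1].copy(); print(s['tcp_pos'],s['orientation'],s['wrist_force'])
for i in range(2): print(env.get_state()['tcp_pos'],env.get_state()['orientation'])
ov(S,'pics/n_ov.png',s,(295,185,375,265),7.4); cv2.imwrite('pics/n_s.png',S)
im=env.read_camera('wrist')[:,:,::-1];cv2.imwrite('pics/n.png',im)
E
```

```text
clock: 13.0
tcp_pos: [0.4799, -0.0042, 0.1078]
orientation: [0.0, 0.626, 0.78, 0.0]
wrist_force: [-0.7, -0.3, -3.9]
finger_gap: 0.0312
[ 0.47992099 -0.0041775   0.10778817] [4.35849136e-04 6.25801194e-01 7.79982459e-01 1.97418490e-04] [-0.6867745  -0.25933461 -3.92538361]
[ 0.4801358  -0.00424598  0.10807739] [7.29318964e-04 6.25816252e-01 7.79970103e-01 3.53045021e-04]
[ 0.4801358  -0.00424598  0.10807739] [7.29318964e-04 6.25816252e-01 7.79970103e-01 3.53045021e-04]
knuckle [0.53093315 0.00735385 0.10913272]
```

View pics/n_ov.png

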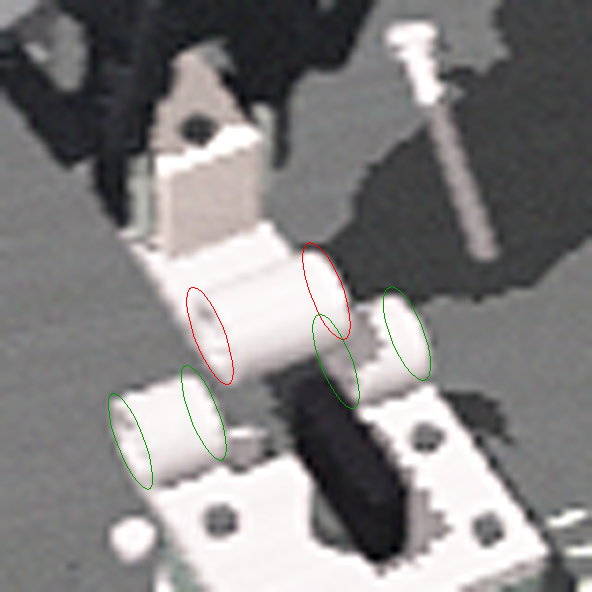

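```bash
python3 -m inch '[[0,0,0,0.012,-0.012,0.1,1],[0,0,0,0,0,0.12,1],[0,0,0,0,0,0.12,1],[0,0,0,0,0,0.0,1]]'; python3 -m inch '[[0,0,0,0,0,0.12,1],[0,0,0,0,0,0.12,1],[0,0,0,0,0,0.08,1],[0,0,0,0,0,0.0,1],[0,0,0,0,0,0.0,1]]'
python3 - <<'E'
from ov import *
s=env.get_state();S=env.read_camera('scene')[:,:,::-1].copy(); print(s['tcp_pos'],s['orientation'],s['wrist_force'],s['ft_torque'])
P=[];Q=[]
for i in range(8):
    im=env.read_camera('wrist')[:,:,::-1]; t=env.get_state(); P.append(t['tcp_pos']); q=t['orientation'];T=R.from_quat([q[1],q[2],q[3],q[0]]).as_matrix();Q.append(t['tcp_pos']+T@[.0002,.0523,-.0013])
print(np.mean(P,0),np.std(P,0)); print('knuckle mean',np.mean(Q,0),np.std(Q,0))
ov(S,'pics/p_ov.png',s,(295,185,375,265),7.4); cv2.imwrite('pics/p_s.png',S);cv2.imwrite('pics/p.png',im)
cv2.imwrite('pics/p_z.png',cv2.resize(S[185:300,285:400],None,fx=5.2,fy=5.2,interpolation=cv2.INTER_CUBIC))
E
```

```text
clock: 13.5
tcp_pos: [0.4777, -0.0036, 0.0891]
orientation: [-0.001, 0.626, 0.78, -0.001]
wrist_force: [-0.2, -0.7, -3.6]
finger_gap: 0.0309
clock: 14.0
tcp_pos: [0.4786, -0.0037, 0.0742]
orientation: [-0.0, 0.626, 0.78, -0.0]
wrist_force: [0.2, 0.1, -4.5]
finger_gap: 0.0307
[ 0.47855738 -0.00372494  0.07415268] [-1.11723646e-04  6.25886516e-01  7.79914129e-01 -9.46415817e-05] [ 0.23228471  0.12712729 -4.46570971] [-0.03108165  0.05156572  0.0336965 ]
[ 0.47881853 -0.0037878   0.0744752 ] [5.94790612e-05 1.44509391e-05 4.69017020e-05]
knuckle mean [0.52983414 0.00773116 0.07579483] [5.92389174e-05 1.43689824e-05 5.15270890e-05]
knuckle [0.52957366 0.00779496 0.07543765]
```

View pics/p_ov.png

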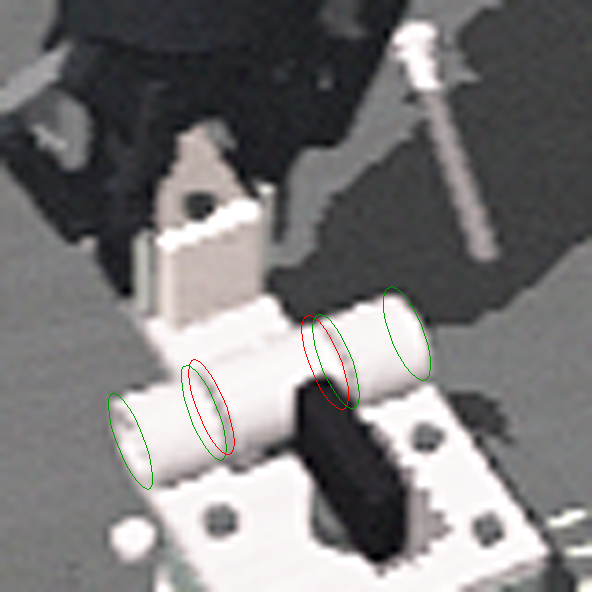

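View pics/p_z.png

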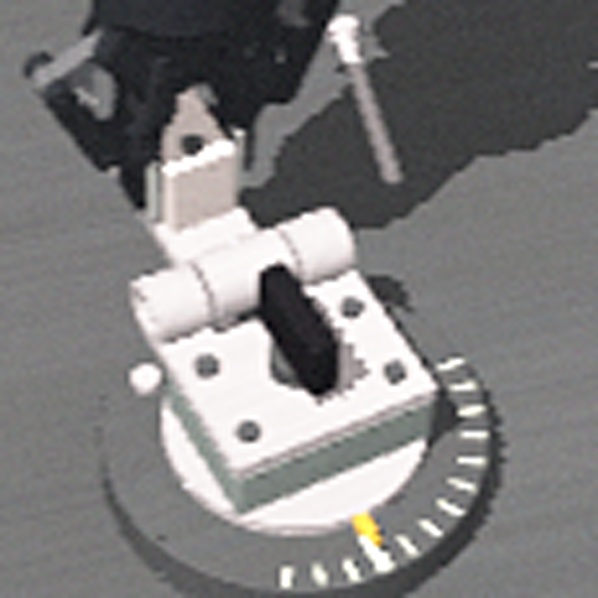

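View pics/p.png

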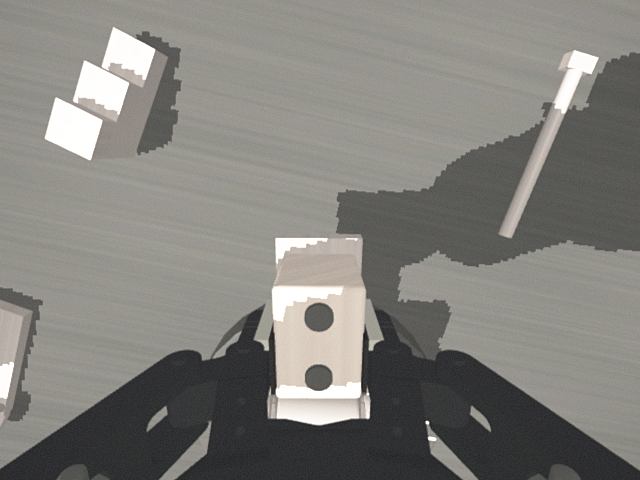

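The held barrel now lies in the gap in line with the fixed ones, reading within 1 mm, with no contact force. I'll make a small trim, then check pointer and collinearity numerically.

```bash
python3 -m inch '[[0,0,0,0.01,0.006,0.012,1],[0,0,0,0,0,0,1],[0,0,0,0,0,0,1],[0,0,0,0,0,0,1]]'
python3 - <<'E'
from ov import *
S=env.read_camera('scene')[:,:,::-1].copy(); C=cam('scene'); Q=[]
for i in range(6):
    env.read_camera('top'); t=env.get_state(); q=t['orientation'];T=R.from_quat([q[1],q[2],q[3],q[0]]).as_matrix();Q.append(t['tcp_pos']+T@[.0002,.0523,-.0013])
print('knuckle',np.mean(Q,0),'yaw y',np.degrees(np.arctan2(T[1,1],T[0,1])),t['wrist_force'],t['ft_torque'],t['finger_gap'])
hsv=cv2.cvtColor(S,cv2.COLOR_BGR2HSV); ym=cv2.inRange(hsv,(18,110,100),(35,255,255)); ym[:250]=0;ym[310:]=0;ym[:,:330]=0;ym[:,380:]=0
ys,xs=np.where(ym); Y=np.array([cast(C,(x,y),.03)[:2] for x,y in zip(xs,ys)]);c=np.array([.5773,.0184])
m=(S.min(2)>150).astype(np.uint8); n,l,st,ce=cv2.connectedComponentsWithStats(m)
for i in range(1,n):
    p=cast(C,ce[i],.025)[:2]-c
    if .066<np.hypot(*p)<.086 and st[i,4]<60: print('mark',np.degrees(np.arctan2(p[1],p[0])).round(1),np.hypot(*p).round(4),st[i,4])
v=Y.mean(0)-c;print('pointer',np.degrees(np.arctan2(v[1],v[0])),np.hypot(*v),len(Y))
cv2.imwrite('pics/q_z.png',cv2.resize(S[220:300,300:390],None,fx=8,fy=7,interpolation=cv2.INTER_CUBIC))
E
```

```text
clock: 14.85
tcp_pos: [0.4788, -0.0032, 0.0737]
orientation: [0.0, 0.626, 0.78, -0.0]
wrist_force: [-0.6, 0.6, -4.2]
finger_gap: 0.0308
knuckle [0.5298637  0.00830674 0.07498968] yaw y 12.501489039746183 [ 0.81211861 -0.02161674 -3.72324   ] [0.01573813 0.04858882 0.04388461] 0.03040915389840403
mark -126.2 0.068 29
mark 100.9 0.077 8
mark 91.3 0.0769 8
mark 81.2 0.0765 8
mark 71.3 0.0773 8
mark 61.1 0.078 7
mark 51.6 0.0774 10
mark 41.7 0.0773 9
mark 31.7 0.077 9
mark 12.1 0.0752 25
mark 22.3 0.0779 10
mark -7.2 0.0774 12
mark 2.8 0.0779 12
mark -16.9 0.0774 10
pointer 13.076159387635483 0.06419860627143688 19
```

View pics/q_z.png

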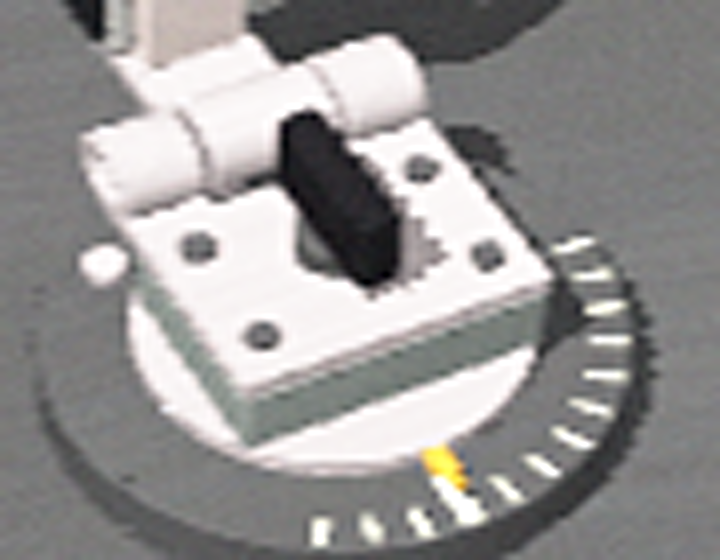

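```bash
python3 -c "
from workcell import env
print(env.hand_in())"
```

```text
the job is handed in; nothing more can be done
None
```

I turned the head about 46° by its grip bar onto the zero mark. I then picked up the short-barrel leaf (barrel measured 37.8 mm) by its stub, lowered its knuckle into the gap from above and handed in at about 15 s, still holding it.

- **Knuckle position:** my last estimate put the knuckle at (0.5299, 0.0083, 0.0750) m. The gap, measured from the wrist picture, is at (0.5302, 0.0082, 0.075) m. That is well under 1 mm apart, though single pose readings scattered by about 1 mm.
- **Contact:** the wrist force showed only the leaf's weight, about 4 N. In the scene picture the three barrels lie in line with an even gap at each side. By eye the held barrel may sit about 1 mm low.
- **Pointer:** the wrist picture, taken after I released the bar and before I picked up the leaf, put it about 0.45° from zero. The gripper's yaw while turning gave about 0.2°.
- **Disagreement on the pointer:** the final scene picture gave about 1° from zero. That figure depends on a guessed pointer height, so I trusted it less and did not correct for it. In the same picture the pointer stands on the broad mark.
- **Other objects:** I meant to touch nothing else and saw no sign that I had, but I did not measure the other objects again.

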